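# Wind the specimen stage up to the height gauge

### The arm

A 6-joint arm with a two-finger parallel gripper is mounted at the origin on the work surface. World frame = base frame: x ahead of the robot, y to its left, z up, the work surface at z = 0. Lengths are in mm, angles in rad, forces in N, time in s.
With the tool pointing down it reaches from about 400 to 925 mm from the base axis. Payload 12.5 kg.
Tool frame: the origin (TCP) lies on the mounting face of the last link; the fingertips stand 190 mm ahead of it and the grasp point (between the pads) lies 171 mm ahead of it (env.tcp_to_tips is the distance from the TCP to the fingertips, in mm); x points along the fingers, y is the direction in which the jaws open and shut, and the axes are right-handed (so a half turn about x gives the same grasp; the last joint's range is limited). The gripper opens to 95 mm and grips with 3 to 60 N. Pads are 20 mm wide; open, the fingers measure 119 mm over their backs; the gripper's body (75 mm by 180 mm) begins 59 mm behind the grasp point.
Start: joints at [1.178, 0.491, 1.559, -0, 1.092, -0.106], TCP at [176.779, 599.478, 404.761] pointing down, gripper open.
Joint ranges: [-3.1, 3.1], [-0.84, 2.19], [0.05, 2.79], [-1.13, 4.28], [0.06, 2.93], [-2.69, 2.69]. Speed limits (rad/s): [2.22, 2.22, 2.79, 3.14, 3.14, 3.14].

### API

Orientations are given as [roll, pitch, yaw] about the fixed x, y, z axes, in that order (R = Rz(yaw) Ry(pitch) Rx(roll)).
In Python, from cell import monitor, cams, job, env gives the robot as it stands. The module is installed in compiled form; this text tells all that it offers.
- The arm moves only by the tool apply_moves, never from a script. Its argument "series" is a list of rows, each a list of 3 entries, a list of its own where there are three numbers: the closure, from -1 (fully open) to 1 (shut), so that 0 is half open, then the shift along the tool's x, y, z in cm, then the turn about the tool's x in rad. A call has 1 to 20 rows; each row is the pose to reach, as a shift and turn from the pose commanded when the call began, along the tool's axes at that moment; what a row does not reach only later rows make up. A row lasts 1/8 s, in which the tool goes at most 62.5 mm and 10.7 degrees, less where a joint would pass 70% of its speed; a pose out of reach is approached as far as the arm can. A call with a gripper value outside its range is refused whole. The fingers move at their own pace and stop on an object; the grip force is fixed at half the most. Time passes only in rows, so rows that repeat a pose let the fingers close. It gives the time, the measured TCP pose, the force and the opening at its end, in the units of the state.
- monitor.state(): the state, without advancing time (a new reading comes with each control period).
- cams.read_camera(name): name is "scene" or "top" or "wrist"; returns a dict with "image" (384x512x3 uint8, red, green, blue), "fx", "fy", "cx", "cy" (pixels), "position" and "orientation" of the camera in the world. Camera axes: x right, y down, z forward; pixel columns grow to the right and rows downward; lengths in mm; the calibration is good to about 2 mm. A picture is of the moment at which its call begins. There is no depth.
- job.job_done(): hands the job in, once; it reports no verdict.
The state is a dict: "t": time; "joints": joint angles; "qvel": joint speeds; "tau": joint torques, N m; "eef_pos": TCP position; "tcp_rot": TCP orientation; "ft_force": force on the tool from outside, world axes, zero at the start; "moment": the same for the moment, N m; "opening": opening from 0.0 (shut) to 1.0 (fully open).
Only numpy, scipy, OpenCV 4.12 (cv2) and the standard library are available. Lean on these libraries where they do the work, as an engineer would, in place of code of your own. Each camera call takes 0.05 s, during which the arm holds its last target. There are 200 camera calls.

### The job

Fit the loose crank fully down onto the square drive shaft of the lifting stage, and wind the stage up with it until the stage's platform top is level with the top of the height gauge's pointer blade, with the steel bush still standing on it. Work gently, without forcing the crank on the shaft, do not disturb the gauge or the other things on the bench, and leave the crank fitted on the shaft.

Things in the scene. Friction and masses are not known exactly. Their poses are not given: they have to be found in the camera images.
- jack: grey lifting stage fixed to the bench: base 130 x 120 x 40 mm; an arm 50 mm wide, 36 mm high runs out in its -x to an upright drive shaft at local x = -150 mm. Origin under the base's middle, at bench height; z up. Shaft turned clockwise seen from above raises the platform 10 mm a turn. It is stiff both ways, about 0.2 Nm (4 N at the crank's grip), and stays where left
- shaft_end (a point): middle of the top end of the square steel drive shaft, 92 mm above the bench (fixed to the stage: its axes are jack's and do NOT tell how the shaft's flats stand: at any angle, to be seen or felt). Shaft 16 x 16 mm up to 84 mm, then a round tapered nose (16 to 10 mm across, 8 mm high); it rises from a round collar 30 mm across whose top is 58 mm above the bench
- deck_top (a point): middle of the top face of the stage's aluminium platform, 110 x 110 x 12 mm, above the base; starts about 72 mm above the bench and rises up to 45 mm. Axes as jack
- pointer_tip (a point): end of the pointer blade of the height gauge, on the blade's top face. The gauge is a column on a 60 x 80 mm foot, 210 mm high, beyond the platform's +x side; the blade, 16 mm wide and 5 mm thick, points at the platform and ends some 10 to 20 mm from its edge, about 12 to 28 mm higher than the platform starts
- gauge: the height gauge's foot and column, fixed to the bench; not to be touched
- crank: loose dark steel crank, 0.3 kg, a flat bar 85 mm long, 34 mm wide at the hole (30 mm along the rest) and 25 mm thick, lying on the bench. Origin at the underside, on the axis of its square hole, which goes right through and is 17.8 mm wide, sides along the crank's x and y, widened by 1.5 mm at the lower mouth. The bar runs from x = -18 mm to x = +67 mm; z up
- grip_mid (a point): middle of the crank's black upright grip, a cylinder 20 mm in diameter and 36 mm high that spins freely on its pin, 50 mm from the hole along the crank's +x; it runs from 26 to 62 mm above the crank's underside, this point is at 44 mm
- specimen: steel bush (ring) 42 mm in diameter, 18 mm high, standing loose on the platform; origin in the middle of its underside
- tray: bystander: grey divided tray with discs, 110 x 80 x 24 mm
- bottle: bystander: white bottle 52 mm in diameter, 130 mm high
- loupe: bystander: black loupe 40 mm in diameter, 34 mm high
- block_case: bystander: wooden case 100 x 150 x 35 mm
- wrench: bystander: steel wrench 160 mm long
Not all that is in view belongs to the job. What is shaped like the crank but orange is not meant.

How it is judged:
By the outcome, as a careful person would: the job done as asked, in the order asked, and still so for the second after the job is handed in, with the robot touching nothing.
It also fails if it takes over 72 s, if anything falls off the work surface, if the arm or the gripper's body presses on something with over 40 N, if the wrist force passes 120 N, or if a joint passes its speed limit or range.

## Working session

There is one attempt and no reset: what is moved stays moved. The work goes in short steps, Python scripts to look and compute and a tool call to move; the robot and the scene stay as the last step left them, time stands still between calls to the robot, and variables do not carry over. Pictures are saved under pics/ and viewed, about 8 in all and at most 12, crops included, and the job is handed in when it is done.

Besides the shell and the picture viewer there is one more tool, called after "Request:" by a JSON object that holds its "fn" and its "kwargs". apply_moves: Moves the arm, as the interface text tells. Its arguments: {"type":"object","properties":{"series":{"type":"array"}},"required":["series"]}

```bash
mkdir -p pics
cat > h.py <<'E'
import numpy as np, cv2
from scipy.spatial.transform import Rotation as R
from cell import monitor, cams, job, env
def rot(o):
    o=np.array(o,float)
    if o.shape==(3,3): return o
    return R.from_euler('xyz',o).as_matrix() if o.size==3 else R.from_quat(o).as_matrix()
def cam(n):
    c=cams.read_camera(n); c['R']=rot(c['orientation']); c['p']=np.array(c['position'],float); return c
def ray(c,u,v,z):
    d=c['R']@np.array([(u-c['cx'])/c['fx'],(v-c['cy'])/c['fy'],1]); return c['p']+d*(z-c['p'][2])/d[2]
def proj(c,P):
    q=c['R'].T@(np.array(P,float)-c['p']); return np.array([c['fx']*q[0]/q[2]+c['cx'],c['fy']*q[1]/q[2]+c['cy']])
def save(c,f,crop=None,s=1):
    i=c['image'][...,::-1]
    if crop: i=i[crop[1]:crop[3],crop[0]:crop[2]]
    cv2.imwrite('pics/'+f,cv2.resize(i,None,fx=s,fy=s,interpolation=cv2.INTER_CUBIC))
E
python3 - <<'E'
from h import *
import pickle
D={}
for n in ['scene','top','wrist']:
    c=cam(n); save(c,n+'0.png',None,1.5); D[n]=c
    print(n,c['p'],c['orientation'],c['fx'],c['fy'],c['cx'],c['cy'])
pickle.dump(D,open('c0.pkl','wb'))
print(monitor.state())
E
```

```text
scene [1446.11990299 -230.66167887  790.65207662] [-2.20777523 -0.01119258  1.30542088] 435.3345906453971 435.3345906453971 253.5678435658687 180.92883216953928
top [ 334.93537477   30.02618713 1341.51902763] [-2.97577950e+00  2.00183925e-03 -1.57604213e+00] 446.1686202199108 446.1686202199108 252.67681303210531 190.8195273927401
wrist [112.65591252 617.89939312 384.22464898] [2.90404062e+00 1.70174563e-03 1.28367845e+00] 337.1572001350741 337.1572001350741 260.6096854245394 194.67718829275958
{'t': 0.15, 'joints': array([ 1.17840954e+00,  4.91405715e-01,  1.55931970e+00,  4.91835073e-06,
        1.09168199e+00, -1.05566950e-01]), 'qvel': array([-0.00195232, -0.00289667, -0.00113104,  0.00048519, -0.00026554,
       -0.00048312]), 'tau': array([ 1.60906173e-03, -6.12893486e+01, -2.58278203e+01,  6.92578149e-02,
        4.72792669e-02, -7.86571627e-05]), 'eef_pos': array([176.7637287 , 599.45849079, 404.30194857]), 'tcp_rot': array([-1.68171787,  1.56998156, -1.96853998]), 'ft_force': array([-0.39903782,  0.05559546, -0.41164759]), 'moment': array([-0.00537007, -0.01666178, -0.02525416]), 'opening': 1.0033282135716661}
```

View pics/top0.png

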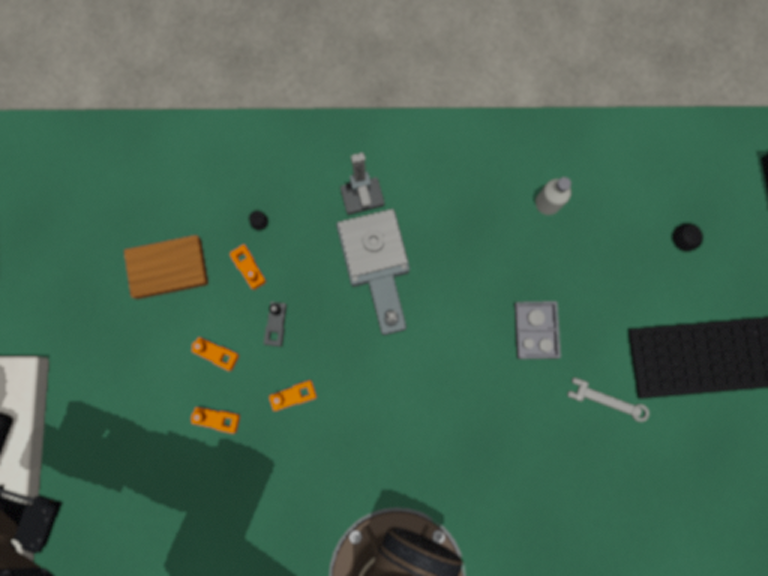

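View pics/scene0.png

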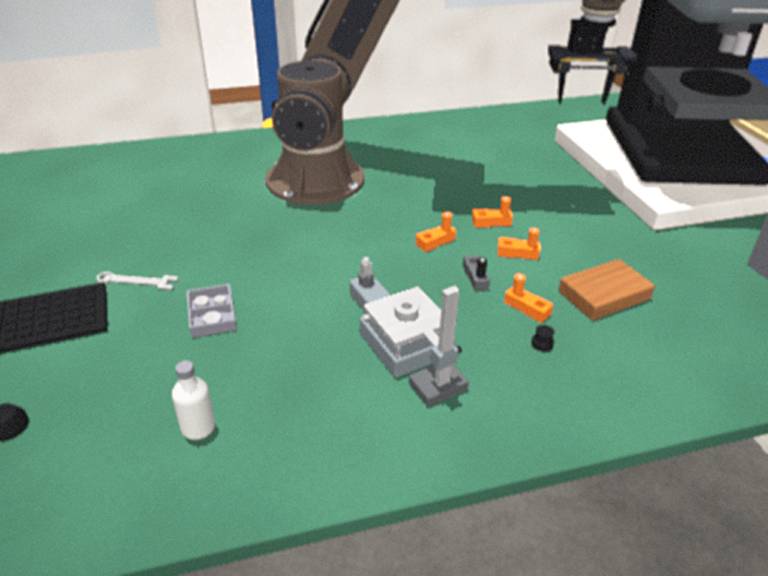

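The top view (at 1.5x) shows the dark crank with its hole at about (273,337) and grip at (276,309). The shaft is at (391,317), the platform at (373,247) and the gauge blade end near (366,204). The scene view agrees.

Run:
```python
from h import *
import pickle
D=pickle.load(open('c0.pkl','rb')); t=D['top']; w=D['wrist']; s=monitor.state()
f=lambda u,v,z: ray(t,u/1.5,v/1.5,z).round(1)
h=f(273,336,25); g=f(275.5,308.5,62); print('hole',h,'grip',g)
print('shaft',f(391,316,90)); print('bush',f(373.5,241.5,90), 'plat corners',[f(*p,72) for p in [(337,220),(394,210),(408,271),(352,283)]])
print('tip',f(366,205,92))
Rt=rot(s['tcp_rot']); print(Rt.round(4)); 
print('cam in tool', Rt.T@(w['p']-s['eef_pos']), (Rt.T@w['R']).round(3))
j=t['image'][190:240,165:215]; 
cv2.imwrite('pics/tc.png',np.hstack([cv2.resize(t['image'][y:y+60,x:x+60,::-1],(380,380),interpolation=cv2.INTER_CUBIC) for x,y in [(153,185),(230,180)]]))
```

```text
hole [457.  240.9  25. ] grip [506.6 231.3  62. ]
shaft [487.5   9.2  90. ]
bush [631.4  41.6  90. ] plat corners [array([679.2, 112.9,  72. ]), array([698.8,   1.3,  72. ]), array([576.9, -24.7,  72. ]), array([554. ,  83.4,  72. ])]
tip [703.3  55.7  92. ]
[[-3.000e-04  2.829e-01  9.591e-01]
 [-8.000e-04  9.591e-01 -2.829e-01]
 [-1.000e+00 -8.000e-04 -1.000e-04]]
cam in tool [ 20.08367262  -0.4326491  -66.70409164] [[ 0.001 -0.235  0.972]
 [ 1.    -0.    -0.001]
 [ 0.     0.972  0.235]]
```

View pics/tc.png

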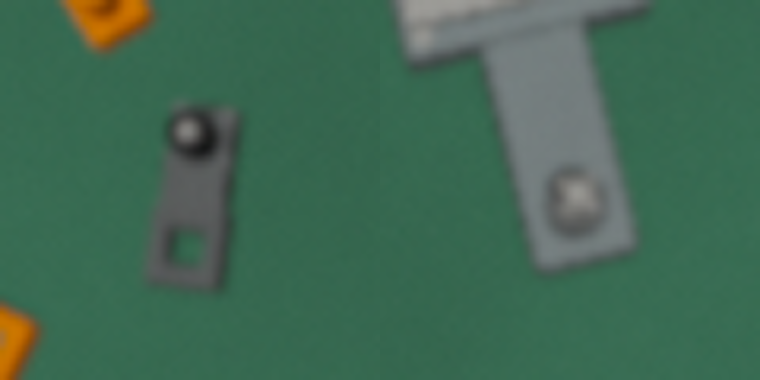

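Request:
{"fn": "apply_moves", "kwargs": {"series": [[-1,[8.4,-47.8,46.4],0],[-1,[8.4,-47.8,46.4],0],[-1,[8.4,-47.8,46.4],0],[-1,[8.4,-47.8,46.4],0],[-1,[8.4,-47.8,46.4],0],[-1,[8.4,-47.8,46.4],0],[-1,[8.4,-47.8,46.4],0],[-1,[8.4,-47.8,46.4],0],[-1,[8.4,-47.8,46.4],0],[-1,[8.4,-47.8,46.4],0],[-1,[8.4,-47.8,46.4],0],[-1,[8.4,-47.8,46.4],0],[-1,[8.4,-47.8,46.4],0],[-1,[8.4,-47.8,46.4],0],[-1,[8.4,-47.8,46.4],0],[-1,[8.4,-47.8,46.4],0]]}}

```text
t: 2.15
eef_pos: [486.5, 10.3, 320.9]
tcp_rot: [0.47, 1.57, 0.184]
ft_force: [0.3, 0.1, -0.2]
opening: 0.998
```

Run:
```python
from h import *
import pickle
s=monitor.state(); c=cam('wrist'); pickle.dump((s,c),open('c1.pkl','wb')); save(c,'w1.png',None,1.5)
print(s['eef_pos'],s['tcp_rot'],s['t'],s['joints'],proj(c,[487.5,9.2,92])*1.5, np.abs(s['qvel']).max())
```

```text
[486.46760165  10.28795697 320.90031933] [0.47011468 1.5704702  0.18432132] 2.15 [-1.14724751e-01  4.12756671e-01  1.98469341e+00  1.41898222e-04
  7.43830926e-01 -1.39983212e+00] [390.45692297 330.96122192] 0.004861440912683217
```

View pics/w1.png

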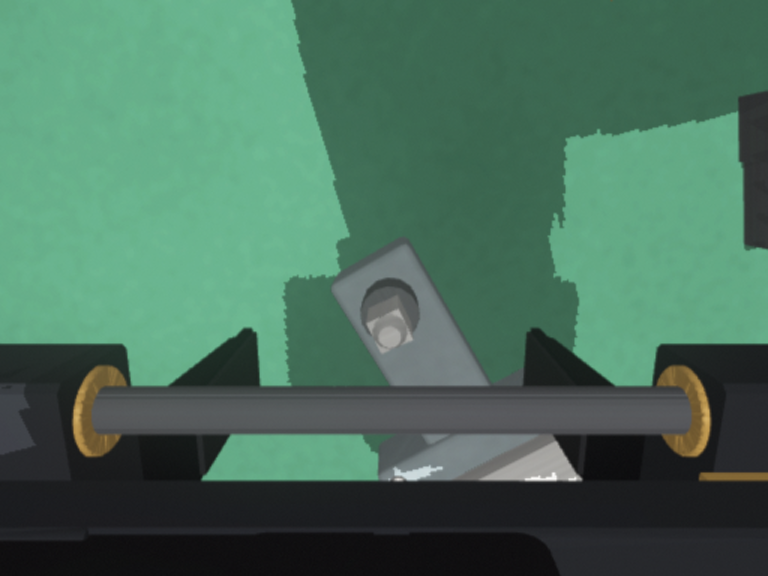

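The shaft is seen with its nose at about (391,334), two flats and the square shoulder visible, within 2 px of where I predicted it. I'll zoom in to measure the flats' angle.

Run:
```python
from h import *
import pickle
s,c=pickle.load(open('c1.pkl','rb')); 
i=c['image'][178:248,225:295,::-1]; cv2.imwrite('pics/w1c.png',cv2.resize(cv2.convertScaleAbs(i,alpha=1.3),(700,560+140),interpolation=cv2.INTER_CUBIC)[:600])
```

```text
(no output)
```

View pics/w1c.png

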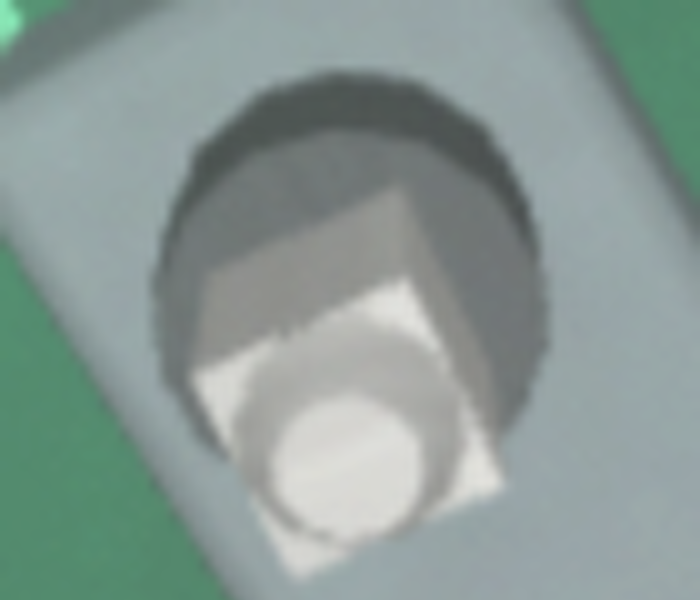

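Zoomed in, the square shoulder's corners are at crop pixels (193,375), (407,275), (503,488) and (298,580). The nose top is at (348,465).

Run:
```python
from h import *
import pickle
s,c=pickle.load(open('c1.pkl','rb'))
P=np.array([ray(c,225+x/10-.45,178+y/10-.45,84) for x,y in [(193,375),(407,275),(503,488),(298,580)]])
print(P.round(1),P.mean(0).round(1)); e=np.roll(P,-1,0)-P
print(np.hypot(e[:,0],e[:,1]).round(1), np.degrees(np.arctan2(e[:,1],e[:,0])).round(1)%90)
print('nose',ray(c,225+34.8-.45,178+46.5-.45,92))
Rt=rot(s['tcp_rot']);print(Rt.round(3))
```

```text
[[483.1  -1.   84. ]
 [480.5  14.7  84. ]
 [496.7  16.8  84. ]
 [499.1   1.5  84. ]] [489.8   8.   84. ]
[16.  16.3 15.4 16.2] [9.5 7.3 9.  9.2]
nose [489.55776214   7.94602399  92.        ]
[[ 0.     0.282  0.959]
 [ 0.     0.959 -0.282]
 [-1.     0.     0.   ]]
```

Request:
{"fn": "apply_moves", "kwargs": {"series": [[-1,[2,21.3,-5.4],-0.14],[-1,[2,21.3,-5.4],-0.14],[-1,[2,21.3,-5.4],-0.14],[-1,[2,21.3,-5.4],-0.14],[-1,[2,21.3,-5.4],-0.14],[-1,[2,21.3,-5.4],-0.14],[-1,[2,21.3,-5.4],-0.14]]}}

```text
t: 3.08
eef_pos: [495.2, 228.3, 300.9]
tcp_rot: [0.405, 1.571, 0.256]
ft_force: [-0.0, -0.5, 0.9]
opening: 1.0
```

Run:
```python
from h import *
import pickle
s=monitor.state(); c=cam('wrist'); pickle.dump((s,c),open('c2.pkl','wb'))
i=c['image'][100:280,150:390,::-1]; cv2.imwrite('pics/w2.png',cv2.resize(cv2.convertScaleAbs(i,alpha=1.6),(800,600),interpolation=cv2.INTER_CUBIC))
print(s['eef_pos'],s['tcp_rot'],s['t'], np.abs(s['qvel']).max())
```

```text
[495.18740853 228.31010197 300.91748649] [0.40451597 1.57070848 0.25643757] 3.075 0.0041942665794919565
```

View pics/w2.png

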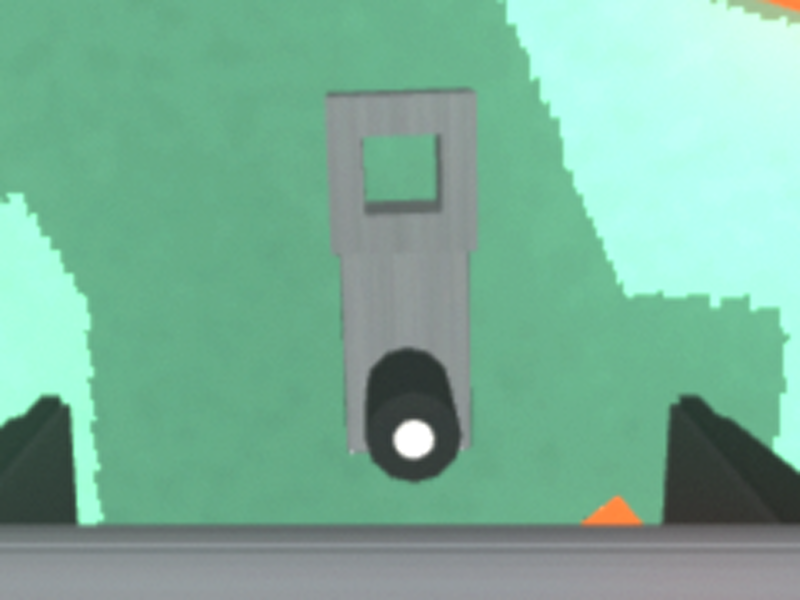

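The hole's rim corners are at picture pixels (361,133), (439,132), (442,213) and (366,214). The bar's end corners are at (328,95) and (475,91), and its far corners at (350,452) and (471,447).

Run:
```python
from h import *
import pickle
s,c=pickle.load(open('c2.pkl','rb'))
k=lambda x,y,z: ray(c,150+x*.3-.35,100+y*.3-.35,z)
P=np.array([k(*p,25) for p in [(361,133),(439,132),(442,213),(366,214)]])
e=np.roll(P,-1,0)-P
print('hole',P.mean(0).round(1),np.hypot(e[:,0],e[:,1]).round(1), (np.degrees(np.arctan2(e[:,1],e[:,0]))%90).round(1))
a=[k(*p,25) for p in [(328,95),(475,91),(350,452),(471,447)]]
m1=(a[0]+a[1])/2; m2=(a[2]+a[3])/2; d=m2-m1; print('ends',m1,m2,np.hypot(*d[:2]),np.degrees(np.arctan2(d[1],d[0])))
for p,q in [((328,95),(334,250)),((475,91),(476,247)),((341,255),(350,450)),((468,253),(471,447))]:
    d=k(*q,25)-k(*p,25); print('edge',np.degrees(np.arctan2(d[1],d[0])).round(1))
print('grip',k(413,438,62), 'hole from ends', m1+18*(m2-m1)/np.linalg.norm(m2-m1))
Rt=rot(s['tcp_rot']); print(np.degrees(np.arctan2(Rt[1,2],Rt[0,2])))
```

```text
hole [458.3 240.7  25. ] [17.6 18.4 17.4 18.4] [82.2 84.5 82.3 85. ]
ends [440.54909413 243.1251266   25.        ] [524.42052882 233.34118298  25.        ] 84.44017473446316 -6.653712601757177
edge -6.7
edge -6.9
edge -6.2
edge -6.5
grip [508.23625185 234.86154877  62.        ] hole from ends [458.42785657 241.03949632  25.        ]
-8.484267080425614
```

Request:
{"fn": "apply_moves", "kwargs": {"series": [[-1,[3,0.7,-3.8],-0.033],[-1,[7,0.7,-3.83],-0.033],[-1,[10,0.7,-3.83],-0.033],[-1,[10.7,0.7,-3.83],-0.033],[-1,[10.7,0.7,-3.83],-0.033],[1,[10.7,0.7,-3.83],-0.033],[1,[10.7,0.7,-3.83],-0.033],[1,[10.7,0.7,-3.83],-0.033],[1,[10.7,0.7,-3.83],-0.033],[1,[10.7,0.7,-3.83],-0.033],[1,[10.7,0.7,-3.83],-0.033]]}}

```text
t: 4.5
eef_pos: [458.2, 241.9, 193.7]
tcp_rot: [1.493, 1.571, 1.38]
ft_force: [0.5, 0.5, 0.5]
opening: 0.423
```

Run:
```python
from h import *
s=monitor.state(); print(s)
```

```text
{'t': 4.5, 'joints': array([ 3.58199122e-01,  6.62420520e-01,  1.99539244e+00,  1.22519712e-04,
        4.83744817e-01, -1.09899577e+00]), 'qvel': array([ 0.00123252,  0.0033697 , -0.0004765 ,  0.00150253, -0.00064099,
       -0.00041563]), 'tau': array([ 1.90561390e-03, -5.76326180e+01, -1.13961402e+01,  2.65961826e-03,
        9.08971089e-02,  3.58988223e-05]), 'eef_pos': array([458.19093412, 241.89409524, 193.7472424 ]), 'tcp_rot': array([1.49348628, 1.57072952, 1.37977638]), 'ft_force': array([0.46455933, 0.47014445, 0.46593456]), 'moment': array([ 0.00965006, -0.0068733 ,  0.01805347]), 'opening': 0.4229607666764078}
```

Request:
{"fn": "apply_moves", "kwargs": {"series": [[1,[0,0,0],0],[1,[0,0,0],0],[1,[0,0,0],0],[1,[0,0,0],0],[1,[-1,0,0],0],[1,[-4,0,0],0],[1,[-8,0,0],0],[1,[-12,0,0],0],[1,[-12,0,0],0],[1,[-12,0,0],0],[1,[-12,0,0],0]]}}

```text
t: 5.88
eef_pos: [458.0, 241.8, 312.5]
tcp_rot: [-2.702, 1.568, -2.816]
ft_force: [-0.0, -0.0, -3.4]
opening: 0.357
```

Run:
```python
from h import *
import pickle
s=monitor.state(); c=cam('wrist'); pickle.dump((s,c),open('c3.pkl','wb'))
i=c['image'][150:300,160:360,::-1]; cv2.imwrite('pics/w3.png',cv2.resize(cv2.convertScaleAbs(i,alpha=2),(800,600),interpolation=cv2.INTER_CUBIC))
print(s); Rt=rot(s['tcp_rot']); print(np.degrees(np.arctan2(Rt[1,2],Rt[0,2])))
```

```text
{'t': 5.875, 'joints': array([ 3.58102595e-01,  4.62586335e-01,  1.91867940e+00,  1.09016721e-04,
        7.62634771e-01, -1.09895769e+00]), 'qvel': array([-2.89863087e-05,  2.89867719e-03, -4.24971764e-03, -8.24409719e-04,
        3.06910843e-03, -1.04054232e-03]), 'tau': array([ 3.77785997e-02, -5.47318482e+01, -1.97673386e+01, -2.44601606e-02,
        1.03879554e-02,  6.08556020e-04]), 'eef_pos': array([458.00564999, 241.7733885 , 312.5445573 ]), 'tcp_rot': array([-2.70229643,  1.56848724, -2.81611138]), 'ft_force': array([-0.02208321, -0.00593464, -3.44123732]), 'moment': array([0.00721803, 0.15712427, 0.01295675]), 'opening': 0.35676850555806205}
-6.5211752649230945
```

View pics/w3.png

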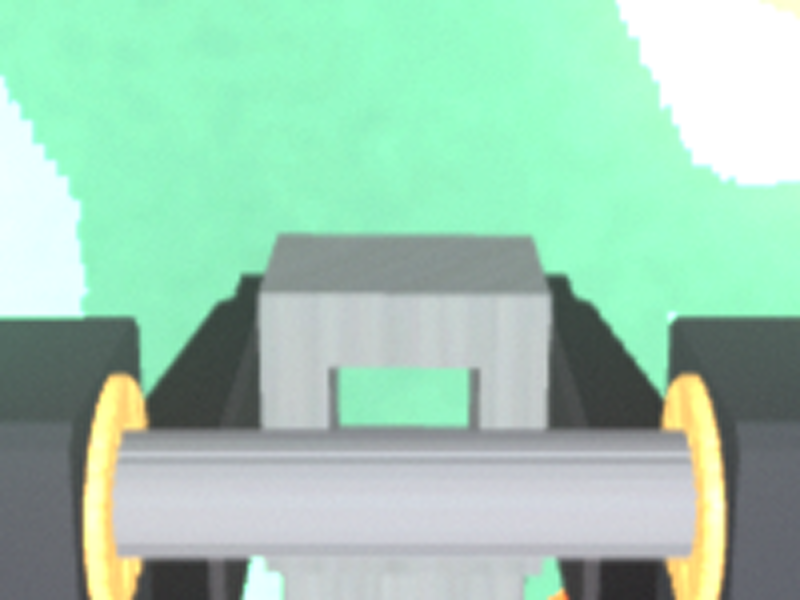

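Run:
```python
from h import *
import pickle
s,c=pickle.load(open('c3.pkl','rb')); Rt=rot(s['tcp_rot'])
k=lambda x,y,d: ray(c,160+x/4-.4,150+y/4-.4,s['eef_pos'][2]-d)
for x,y,d in [(261,295,168.7),(550,294,168.7),(335,368,168.7),(475,368,168.7),(277,235,193.7),(533,236,193.7)]:
    print((Rt.T@(k(x,y,d)-s['eef_pos'])).round(1))
```

```text
[168.8 -16.9 -17.1]
[168.7  16.5 -17.2]
[168.7  -8.5  -8.1]
[168.7   8.   -8.1]
[193.8 -17.4 -17.1]
[193.7  16.9 -17. ]
```

Request:
{"fn": "apply_moves", "kwargs": {"series": [[1,[0,-5,1.3],-0.1],[1,[0,-10,2.5],-0.2],[1,[0,-15,3.8],-0.265],[1,[0,-20,5],-0.265],[1,[0,-22.87,5.71],-0.265],[1,[0,-22.87,5.71],-0.265],[1,[1.5,-22.87,5.71],-0.265],[1,[2.4,-22.87,5.71],-0.265],[1,[2.4,-22.87,5.71],-0.265],[1,[2.4,-22.87,5.71],-0.265]]}}

```text
t: 7.18
eef_pos: [489.1, 8.5, 289.9]
tcp_rot: [0.196, 1.571, 0.347]
ft_force: [0.3, -0.3, -3.4]
opening: 0.356
```

Run:
```python
from h import *
import pickle
s=monitor.state(); c=cam('wrist'); t=cam('top'); S=cam('scene'); pickle.dump((s,c,t,S),open('c4.pkl','wb'))
p=proj(S,[489,8,90]).astype(int); q=proj(t,[489,8,90]).astype(int)
f=lambda c,p,w: cv2.resize(c['image'][p[1]-w:p[1]+w,p[0]-w:p[0]+w,::-1],(400,400),interpolation=cv2.INTER_CUBIC)
cv2.imwrite('pics/s4.png',np.hstack([f(S,p,40),cv2.resize(cv2.convertScaleAbs(c['image'][150:300,185:335,::-1],alpha=1.5),(400,400))]))
print(s['eef_pos'],s['ft_force'],s['moment'],s['t'],s['opening']); Rt=rot(s['tcp_rot']); print(Rt.round(4),np.degrees(np.arctan2(Rt[1,2],Rt[0,2])))
```

```text
[489.07261128   8.48977188 289.88092141] [ 0.30351013 -0.25812808 -3.42894721] [0.0423462  0.0714654  0.00461769] 7.175 0.35566604357575937
[[ 2.000e-04 -1.512e-01  9.885e-01]
 [ 1.000e-04  9.885e-01  1.512e-01]
 [-1.000e+00  0.000e+00  2.000e-04]] 8.698973898982185
```

View pics/s4.png

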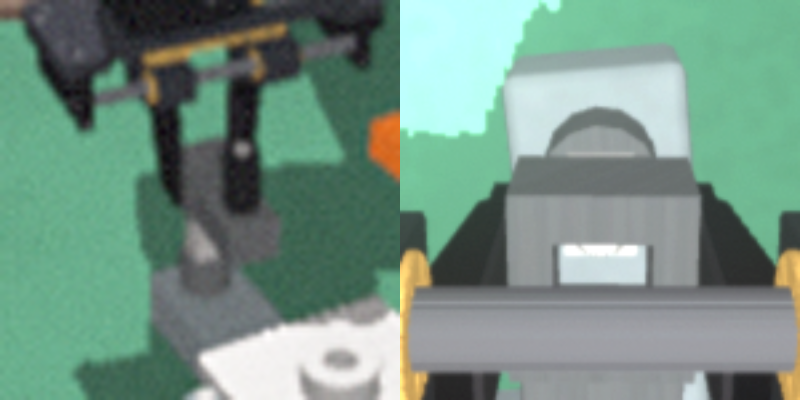

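Request:
{"fn": "apply_moves", "kwargs": {"series": [[1,[0.2,-0.04,-0.03],0],[1,[0.4,-0.04,-0.03],0],[1,[0.6,-0.04,-0.03],0],[1,[0.8,-0.04,-0.03],0],[1,[1.0,-0.04,-0.03],0],[1,[1.0,-0.04,-0.03],0]]}}

```text
t: 8.07
eef_pos: [488.7, 7.7, 279.5]
tcp_rot: [2.553, 1.57, 2.705]
ft_force: [-0.1, 0.5, -3.2]
opening: 0.36
```

Request:
{"fn": "apply_moves", "kwargs": {"series": [[1,[0.1,0,0],0],[1,[0.2,0,0],0],[1,[0.3,0,0],0],[1,[0.4,0,0],0],[1,[0.4,0,0],0]]}}

```text
t: 8.7
eef_pos: [488.7, 7.7, 275.7]
tcp_rot: [2.272, 1.571, 2.423]
ft_force: [-0.4, 0.7, -1.9]
opening: 0.354
```

Request:
{"fn": "apply_moves", "kwargs": {"series": [[1,[0.1,0,0],0],[1,[0.2,0,0],0],[1,[0.3,0,0],0],[1,[0.3,0,0],0]]}}

```text
t: 9.2
eef_pos: [488.7, 7.7, 272.6]
tcp_rot: [2.457, 1.571, 2.608]
ft_force: [1.4, -0.9, -3.4]
opening: 0.352
```

Request:
{"fn": "apply_moves", "kwargs": {"series": [[1,[0.2,0,0],0],[1,[0.4,0,0],0],[1,[0.6,0,0],0],[1,[0.8,0,0],0],[1,[0.8,0,0],0]]}}

```text
t: 9.82
eef_pos: [488.7, 7.7, 264.6]
tcp_rot: [2.626, 1.571, 2.778]
ft_force: [-0.5, 0.5, -2.9]
opening: 0.353
```

Request:
{"fn": "apply_moves", "kwargs": {"series": [[1,[0.2,0,0],0],[1,[0.4,0,0],0],[1,[0.6,0,0],0],[1,[0.8,0,0],0],[1,[0.95,0,0],0],[1,[0.95,0,0],0]]}}

```text
t: 10.58
eef_pos: [488.7, 7.7, 255.1]
tcp_rot: [2.473, 1.571, 2.624]
ft_force: [0.3, 0.0, -3.1]
opening: 0.358
```

Request:
{"fn": "apply_moves", "kwargs": {"series": [[1,[0.1,0,0],0],[1,[0.2,0,0],0],[1,[0.25,0,0],0],[1,[0.25,0,0],0]]}}

```text
t: 11.08
eef_pos: [488.7, 7.7, 252.7]
tcp_rot: [2.039, 1.571, 2.19]
ft_force: [-0.6, 0.3, -3.1]
opening: 0.353
```

Request:
{"fn": "apply_moves", "kwargs": {"series": [[1,[0.05,0,0],0],[1,[0.05,0,0],0],[1,[0.1,0,0],0],[1,[0.1,0,0],0]]}}

```text
t: 11.58
eef_pos: [488.7, 7.7, 251.7]
tcp_rot: [0.846, 1.571, 0.997]
ft_force: [0.7, 0.3, -2.9]
opening: 0.359
```

Request:
{"fn": "apply_moves", "kwargs": {"series": [[-1,[0,0,0],0],[-1,[0,0,0],0],[-1,[0,0,0],0],[-1,[0,0,0],0],[-1,[-3,0,0],0],[-1,[-9.3,0,0],0],[-1,[-9.3,0,0],0.18],[-1,[-9.3,3.2,13.8],0.36],[-1,[-9.3,3.2,13.8],0.54],[-1,[-9.3,3.2,13.8],0.72],[-1,[-9.3,3.2,13.8],0.9],[-1,[-9.3,3.2,13.8],1.08],[-1,[-9.3,3.2,13.8],1.26],[-1,[-9.3,3.2,13.8],1.44],[-1,[-9.3,3.2,13.8],1.62],[-1,[-9.3,3.2,13.8],1.72],[-1,[-9.3,3.2,13.8],1.72],[-1,[-9.3,3.2,13.8],1.72]]}}

```text
t: 13.82
eef_pos: [620.3, 60.1, 344.7]
tcp_rot: [-2.416, 1.571, 2.3]
ft_force: [0.3, -0.1, -0.5]
opening: 0.998
```

Run:
```python
from h import *
import pickle
s=monitor.state(); c=cam('wrist'); pickle.dump((s,c),open('vA.pkl','wb'))
print(s['eef_pos'],s['t'],s['ft_force'],s['opening'],np.abs(s['qvel']).max()); Rt=rot(s['tcp_rot']); print(np.degrees(np.arctan2(Rt[1,2],Rt[0,2])))
for p in [[703,56,95],[679,113,72],[699,1,72]]: print(proj(c,p))
```

```text
[620.3283555   60.1044976  344.67141565] 13.825 [ 0.26504567 -0.13126554 -0.45586934] 0.9978604452594644 0.0069080084050339935
-89.7589977818134
[378.54290643 214.18001671]
[342.09057154 130.86626905]
[358.23158356 270.52225143]
```

Request:
{"fn": "apply_moves", "kwargs": {"series": [[-1,[0,0,6],0],[-1,[0,0,12],0],[-1,[0,0,12],0],[-1,[0,0,12],0],[-1,[0,0,12],0]]}}

```text
t: 14.5
eef_pos: [620.6, -58.7, 344.7]
tcp_rot: [-2.998, 1.571, 1.718]
ft_force: [-0.3, 0.8, 0.5]
opening: 1.002
```

Run:
```python
from h import *
import pickle
s=monitor.state(); c=cam('wrist'); pickle.dump((s,c),open('vB.pkl','wb'))
print(s['eef_pos'],s['t'])
sA,cA=pickle.load(open('vA.pkl','rb'))
u,v=proj(c,[700,56,95]).round().astype(int); print(u,v,np.round(proj(cA,[700,56,95])))
f=lambda c,x,y: cv2.resize(c['image'][y:y+150,x:x+100,::-1],(400,600),interpolation=cv2.INTER_CUBIC)
v0=max(0,v-60);print(v0)
cv2.imwrite('pics/AB.png',np.hstack([f(cA,315,110),f(c,315,v0)]))
```

```text
[620.59052195 -58.66151715 344.7320153 ] 14.5
390 33 [374. 214.]
0
```

View pics/AB.png

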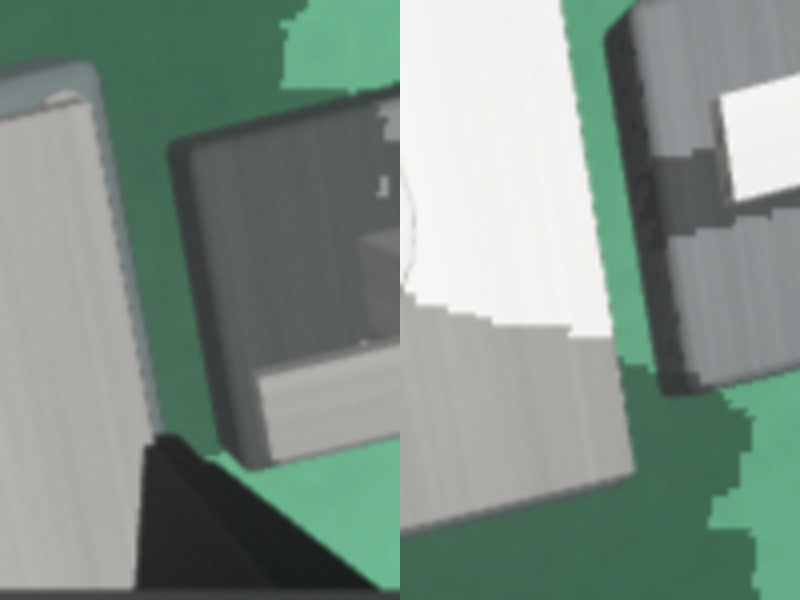

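In both views the blade end's top corners show clearly. They are at (256,376) and (272,462) in A, and (320,97) and (335,203) in B. The deck corner is at (92,97) in A and (233,472) in B.

```bash
cat >> h.py <<'E'
def tri(obs):
    A=np.zeros((3,3));b=np.zeros(3)
    for c,(u,v) in obs:
        d=c['R']@np.array([(u-c['cx'])/c['fx'],(v-c['cy'])/c['fy'],1]);d/=np.linalg.norm(d);M=np.eye(3)-np.outer(d,d);A+=M;b+=M@c['p']
    return np.linalg.solve(A,b)
E
python3 - <<'E'
from h import *
import pickle
a=pickle.load(open('vA.pkl','rb'))[1]; b=pickle.load(open('vB.pkl','rb'))[1]
k=lambda x,y,ox,oy:(ox+x/4-.4,oy+y/4-.4)
t1=tri([(a,k(256,376,315,110)),(b,k(320,97,315,0))]);t2=tri([(a,k(272,462,315,110)),(b,k(335,203,315,0))])
print(t1.round(1),t2.round(1),np.linalg.norm(t1-t2))
for z in range(66,80,2):
    p=ray(a,*k(92,97,315,110),z);q=ray(b,*k(233,472,315,0),z); print(z,p.round(1),q.round(1),np.linalg.norm(p-q).round(2))
E
```

```text
[704.4  62.4  89.9] [708.1  46.5  91. ] 16.38945341125611
66 [677.2 110.5  66. ] [703.2   3.7  66. ] 109.84
68 [676.7 110.6  68. ] [702.5   3.8  68. ] 109.89
70 [676.3 110.7  70. ] [701.9   3.8  70. ] 109.93
72 [675.8 110.8  72. ] [701.2   3.8  72. ] 109.98
74 [675.4 110.9  74. ] [700.6   3.8  74. ] 110.02
76 [674.9 111.1  76. ] [699.9   3.9  76. ] 110.07
78 [674.5 111.2  78. ] [699.3   3.9  78. ] 110.11
```

Request:
{"fn": "apply_moves", "kwargs": {"series": [[-1,[0,0,-2.5],0],[-1,[0,0,-2.5],0],[-1,[0,0,-2.5],0]]}}

```text
t: 14.92
eef_pos: [620.6, -34.6, 344.8]
tcp_rot: [1.158, 1.571, -0.409]
ft_force: [-0.4, -1.2, -0.9]
opening: 1.002
```

Run:
```python
from h import *
import pickle
s=monitor.state(); c=cam('wrist'); pickle.dump((s,c),open('vC.pkl','wb'))
print(s['eef_pos'],s['t'])
for p in [[679.2,112.9,72],[698.8,1.3,72],[620,20,72]]: print(proj(c,p).round())
```

```text
[620.58424208 -34.56415191 344.79004259] 14.925
[350. -12.]
[367. 154.]
[262. 128.]
```

Request:
{"fn": "apply_moves", "kwargs": {"series": [[-1,[0,-6,0],0],[-1,[0,-12,0],0],[-1,[0,-12,0],0],[-1,[0,-12,0],0],[-1,[0,-12,0],0]]}}

```text
t: 15.6
eef_pos: [501.5, -35.4, 344.8]
tcp_rot: [1.456, 1.57, -0.113]
ft_force: [0.8, 0.2, -0.3]
opening: 0.999
```

Run:
```python
from h import *
import pickle
s=monitor.state(); c=cam('wrist'); pickle.dump((s,c),open('vE.pkl','wb'))
print(s['eef_pos'],s['t'])
C=pickle.load(open('vC.pkl','rb'))[1]
T=[]
for k in (C,c):
    u,v=proj(k,[690,55,85]).round().astype(int); x,y=u-40,v-60; print(x,y)
    T.append(cv2.resize(k['image'][y:y+120,x:x+80,::-1],(400,600),interpolation=cv2.INTER_CUBIC))
cv2.imwrite('pics/CE.png',np.hstack(T))
```

```text
[501.53255501 -35.39384706 344.75696295] 15.6
326 16
502 15
```

View pics/CE.png

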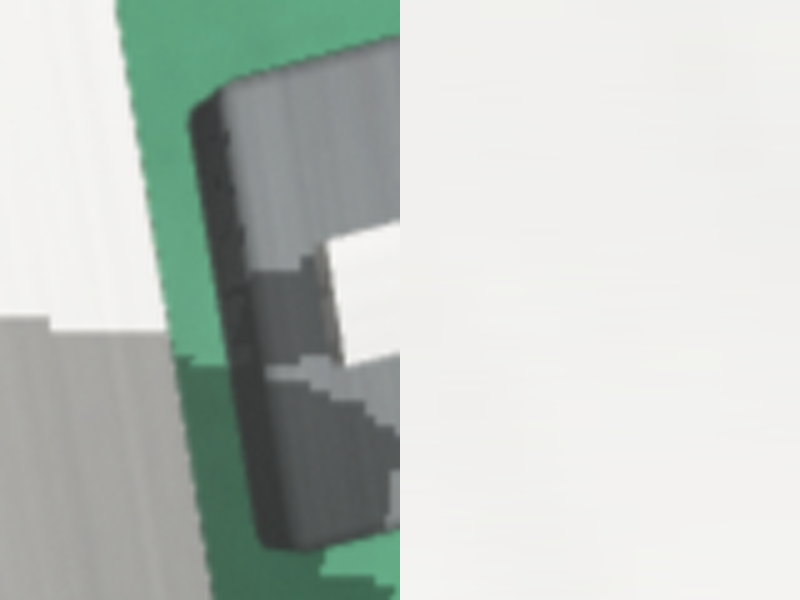

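The left tile shows the deck edge from (115,0) to (212,600) and the blade end from (326,240) to (346,366). The right tile shows that E missed: the gauge is out of frame. I'll take a nearer second view and find the edges numerically.

Request:
{"fn": "apply_moves", "kwargs": {"series": [[-1,[0,4.5,0],0],[-1,[0,4.5,0],0],[-1,[0,4.5,0],0]]}}

```text
t: 16.02
eef_pos: [545.5, -34.9, 344.1]
tcp_rot: [-1.817, 1.57, 2.898]
ft_force: [-0.3, 1.1, -0.1]
opening: 0.999
```

```bash
cat >> h.py <<'E'
def edge(c,P,Q,n=25,w=5):
    """observed image line near world segment PQ (bright on one side): fit of max red gradient across it, per sample"""
    r=cv2.GaussianBlur(c['image'][...,0].astype(np.float32),(0,0),.7); out=[]
    a,b=proj(c,P),proj(c,Q); d=(b-a)/np.linalg.norm(b-a); nn=np.array([-d[1],d[0]]); o=np.arange(-w,w+.01,.1)
    for t in np.linspace(.1,.9,n):
        p=a+t*(b-a); L=(p[None]+o[:,None]*nn).astype(np.float32)
        g=np.abs(np.gradient(cv2.remap(r,L[None,:,0],L[None,:,1],cv2.INTER_CUBIC)[0])); k=g.argmax()
        s=slice(max(0,k-6),k+7); out.append((t,(o[s]*g[s]).sum()/g[s].sum(),g.max()))
    out=np.array(out); m=np.median(out[:,1]); ok=np.abs(out[:,1]-m)<1.2
    f=np.polyfit(out[ok,0],out[ok,1],1); return a+nn*np.polyval(f,0),b+nn*np.polyval(f,1),ok.sum(),np.std(out[ok,1]-np.polyval(f,out[ok,0])),m
def edge_z(cs,P,Q):
    """height of the near-horizontal edge PQ: intersection line of the planes seen in two views, taken at the middle"""
    N=[];D=[]
    for c in cs:
        a,b,k,sd,m=edge(c,P,Q); print('  n',k,'sd',round(sd,2),'med',round(m,2),np.round(a,1),np.round(b,1))
        v=[c['R']@np.array([(u[0]-c['cx'])/c['fx'],(u[1]-c['cy'])/c['fy'],1]) for u in (a,b)]
        n=np.cross(*v); n/=np.linalg.norm(n); N.append(n);D.append(n@c['p'])
    d=np.array(Q,float)-P; d/=np.linalg.norm(d); M=(np.array(P,float)+Q)/2
    return np.linalg.lstsq(np.array(N+[d]),np.array(D+[d@M]),rcond=None)[0]
E
python3 - <<'E'
from h import *
import pickle
s=monitor.state(); F=cam('wrist'); pickle.dump((s,F),open('vF.pkl','wb')); print(s['eef_pos'],s['t'])
C=pickle.load(open('vC.pkl','rb'))[1]
k=lambda x,y:(326+x/5-.4,16+y/5-.4)
for z in (70,74):
    P,Q=ray(C,*k(134,120),z),ray(C,*k(208,575),z); print('deck',edge_z([C,F],P,Q).round(2))
P,Q=ray(C,*k(326,240),90.5),ray(C,*k(346,366),90.5); print(P,Q,'tip',edge_z([C,F],P,Q).round(2))
cv2.imwrite('pics/F.png',cv2.resize(F['image'][:,:,::-1],None,fx=1.5,fy=1.5))
E
```

```text
[545.54824911 -34.93892779 344.12581532] 16.025
  n 25 sd 0.24 med -0.06 [352.2  39.6] [367.5 130.6]
  n 25 sd 0.23 med -0.66 [461.4  39. ] [470.  130.3]
deck [690.54  49.56  71.5 ]
  n 25 sd 0.24 med -0.06 [352.2  39.6] [367.5 130.6]
  n 25 sd 0.23 med 1.08 [461.2  39.1] [470.1 130.4]
deck [690.56  49.54  71.45]
  n 25 sd 0.18 med 0.18 [390.6  63.6] [394.6  88.8]
  n 25 sd 0.05 med -3.49 [511.5  62.6] [511.5  88.1]
[704.23048852  62.48090025  90.5       ] [708.36985078  46.75172252  90.5       ] tip [703.5   53.88  97.71]
```

Request:
{"fn": "apply_moves", "kwargs": {"series": [[0,[1,-0.6,-5.04],0],[0,[1,-0.6,-5.04],0],[0,[3,-0.63,-5.04],0],[0,[5,-0.63,-5.04],0],[0,[6.7,-0.63,-5.04],0],[0,[6.7,-0.63,-5.04],0],[0,[6.7,-0.63,-5.04],0],[1,[6.7,-0.63,-5.04],0],[1,[6.7,-0.63,-5.04],0],[1,[6.7,-0.63,-5.04],0],[1,[6.7,-0.63,-5.04],0],[1,[6.7,-0.63,-5.04],0]]}}

```text
t: 17.58
eef_pos: [539.5, 15.4, 278.1]
tcp_rot: [1.547, 1.569, -0.022]
ft_force: [3.5, 0.0, 4.6]
opening: 0.206
```

Run:
```python
from h import *
s=monitor.state(); Rt=rot(s['tcp_rot']); print(s['eef_pos'],s['ft_force'],s['moment'],s['opening'],s['joints'],Rt.round(4))
```

```text
[539.47879682  15.35592178 278.12893596] [3.54221675 0.01203674 4.56516581] [-0.05837634 -0.5064034  -0.01860991] 0.20621816371771276 [-9.39726335e-02  5.39024995e-01  1.89521615e+00  1.85360735e-04
  7.05689232e-01 -9.60836710e-02] [[ 0.0017  1.      0.002 ]
 [-0.      0.002  -1.    ]
 [-1.      0.0017  0.    ]]
```

```bash
cat > arc.py <<'E'
import numpy as np,sys
a,b,st=map(float,sys.argv[1:]); f=lambda p:50/10*np.array([np.cos(np.radians(8.6-p)),-np.sin(np.radians(8.6-p))])
print([[1,[0]+(f(p)-f(a)).round(2).tolist(),0] for p in np.arange(a+st,b+.1,st)])
E
python3 arc.py 0 60 12; python3 arc.py 60 360 15
```

```text
[[1, [0, 0.05, 1.04], 0], [1, [0, -0.12, 2.08], 0], [1, [0, -0.5, 3.05], 0], [1, [0, -1.08, 3.92], 0], [1, [0, -1.82, 4.66], 0]]
[[1, [0, -1.12, 0.67], 0], [1, [0, -2.37, 1.04], 0], [1, [0, -3.68, 1.06], 0], [1, [0, -4.94, 0.75], 0], [1, [0, -6.09, 0.12], 0], [1, [0, -7.03, -0.79], 0], [1, [0, -7.7, -1.91], 0], [1, [0, -8.06, -3.16], 0], [1, [0, -8.09, -4.46], 0], [1, [0, -7.77, -5.73], 0], [1, [0, -7.14, -6.87], 0], [1, [0, -6.24, -7.82], 0], [1, [0, -5.12, -8.49], 0], [1, [0, -3.87, -8.85], 0], [1, [0, -2.56, -8.88], 0], [1, [0, -1.3, -8.56], 0], [1, [0, -0.15, -7.93], 0], [1, [0, 0.79, -7.03], 0], [1, [0, 1.46, -5.91], 0], [1, [0, 1.82, -4.66], 0]]
```

Request:
{"fn": "apply_moves", "kwargs": {"series": [[1,[0,0.05,1.04],0],[1,[0,-0.12,2.08],0],[1,[0,-0.5,3.05],0],[1,[0,-1.08,3.92],0],[1,[0,-1.82,4.66],0]]}}

```text
t: 18.2
eef_pos: [521.5, -31.7, 278.2]
tcp_rot: [1.551, 1.568, -0.018]
ft_force: [4.9, 3.7, 4.2]
opening: 0.202
```

Run:
```python
from h import *
s=monitor.state(); print(s['eef_pos'],s['ft_force'],s['moment'],s['opening'],np.hypot(*(s['eef_pos'][:2]-[489.7,7.9])))
```

```text
[521.49225596 -31.72606115 278.15605457] [4.94525103 3.682484   4.22600862] [ 0.59393658 -0.73466577 -0.05086328] 0.2015147582672203 50.80327018926395
```

Request:
{"fn": "apply_moves", "kwargs": {"series": [[1,[0,-1.12,0.67],0],[1,[0,-2.37,1.04],0],[1,[0,-3.68,1.06],0],[1,[0,-4.94,0.75],0],[1,[0,-6.09,0.12],0],[1,[0,-7.03,-0.79],0],[1,[0,-7.7,-1.91],0],[1,[0,-8.06,-3.16],0],[1,[0,-8.09,-4.46],0],[1,[0,-7.77,-5.73],0],[1,[0,-7.14,-6.87],0],[1,[0,-6.24,-7.82],0],[1,[0,-5.12,-8.49],0],[1,[0,-3.87,-8.85],0],[1,[0,-2.56,-8.88],0],[1,[0,-1.3,-8.56],0],[1,[0,-0.15,-7.93],0],[1,[0,0.79,-7.03],0],[1,[0,1.46,-5.91],0],[1,[0,1.82,-4.66],0]]}}

```text
t: 20.7
eef_pos: [539.9, 15.4, 278.2]
tcp_rot: [1.927, 1.568, 0.358]
ft_force: [3.6, 5.8, 5.2]
opening: 0.208
```

```bash
python3 - <<'E'
from h import *
s=monitor.state(); print(s['eef_pos'],s['ft_force'],s['moment'],s['opening'])
E
python3 arc.py 0 240 15
```

```text
[539.88205445  15.44739467 278.16016576] [3.57372929 5.82388431 5.20963189] [ 1.05546293 -0.36938733 -0.02109168] 0.20755447069608554
[[1, [0, 0.03, 1.31], 0], [1, [0, -0.29, 2.57], 0], [1, [0, -0.92, 3.71], 0], [1, [0, -1.82, 4.66], 0], [1, [0, -2.94, 5.33], 0], [1, [0, -4.2, 5.69], 0], [1, [0, -5.5, 5.72], 0], [1, [0, -6.77, 5.4], 0], [1, [0, -7.91, 4.77], 0], [1, [0, -8.85, 3.87], 0], [1, [0, -9.53, 2.75], 0], [1, [0, -9.89, 1.5], 0], [1, [0, -9.91, 0.19], 0], [1, [0, -9.6, -1.08], 0], [1, [0, -8.97, -2.22], 0], [1, [0, -8.06, -3.16], 0]]
```

Request:
{"fn": "apply_moves", "kwargs": {"series": [[1,[0,0.03,1.31],0],[1,[0,-0.29,2.57],0],[1,[0,-0.92,3.71],0],[1,[0,-1.82,4.66],0],[1,[0,-2.94,5.33],0],[1,[0,-4.2,5.69],0],[1,[0,-5.5,5.72],0],[1,[0,-6.77,5.4],0],[1,[0,-7.91,4.77],0],[1,[0,-8.85,3.87],0],[1,[0,-9.53,2.75],0],[1,[0,-9.89,1.5],0],[1,[0,-9.91,0.19],0],[1,[0,-9.6,-1.08],0],[1,[0,-8.97,-2.22],0],[1,[0,-8.06,-3.16],0],[1,[0,-8.06,-3.16],0]]}}

```text
t: 22.82
eef_pos: [458.9, 46.8, 277.8]
tcp_rot: [1.104, 1.57, -0.464]
ft_force: [2.5, -2.8, 4.1]
opening: 0.207
```

Request:
{"fn": "apply_moves", "kwargs": {"series": [[0,[0,0,0],0],[0,[0,0,0],0],[0,[0,0,0],0],[0,[-3,0,0],0],[0,[-6.7,0,0],0],[0,[-6.7,4,2],0],[0,[-6.7,10,4.5],0],[0,[-6.7,16,7],0],[0,[-6.7,18.1,8.2],0],[0,[-6.7,18.1,8.2],0],[0,[-6.7,18.1,8.2],0],[0,[-6.7,18.1,8.2],0]]}}

```text
t: 24.32
eef_pos: [638.9, -34.3, 345.0]
tcp_rot: [-2.192, 1.571, 2.523]
ft_force: [-1.0, -0.2, -0.5]
opening: 0.503
```

Run:
```python
from h import *
import pickle
s=monitor.state(); c=cam('wrist'); pickle.dump((s,c),open('vG.pkl','wb')); print(s['eef_pos'],s['t'],s['opening'],np.abs(s['qvel']).max())
```

```text
[638.89122482 -34.29085331 344.9808562 ] 24.325 0.5028746591311625 0.0058274875756272795
```

Request:
{"fn": "apply_moves", "kwargs": {"series": [[0,[0,-4,0],0],[0,[0,-7.5,0],0],[0,[0,-7.5,0],0],[0,[0,-7.5,0],0]]}}

```text
t: 24.88
eef_pos: [565.0, -34.9, 345.3]
tcp_rot: [1.455, 1.569, -0.114]
ft_force: [0.2, -0.1, -0.3]
opening: 0.5
```

Run:
```python
from h import *
import pickle
s=monitor.state(); c=cam('wrist'); pickle.dump((s,c),open('vH.pkl','wb')); print(s['eef_pos'],s['t'],s['opening'],np.abs(s['qvel']).max())
G=pickle.load(open('vG.pkl','rb'))[1]
for z in (87,90):
    print('deck',edge_z([G,c],[682.9,82,z],[700.5,6,z]).round(2))
for z in (90,91): print('tip',edge_z([G,c],[704.3,62.4,z],[708.2,46.6,z]).round(2))
T=[]
for k in (G,c):
    u,v=proj(k,[695,50,90]).round().astype(int); x,y=u-40,max(0,v-60); print(x,y)
    T.append(cv2.resize(k['image'][y:y+120,x:x+80,::-1],(400,600),interpolation=cv2.INTER_CUBIC))
cv2.imwrite('pics/GH.png',np.hstack(T))
```

```text
[565.03869107 -34.86056435 345.30538397] 24.875 0.5002807569158143 0.014798102986643075
  n 25 sd 0.27 med -0.61 [330.5  32.8] [351.4 149.8]
  n 25 sd 0.22 med -1.07 [443.4  32. ] [455.8 149. ]
deck [691.95  44.06  87.86]
  n 25 sd 0.23 med 0.46 [330.5  31.9] [351.1 150.5]
  n 25 sd 0.23 med 1.4 [443.3  31.2] [455.9 149.7]
deck [691.86  44.04  88.  ]
  n 25 sd 0.25 med -0.12 [362.6  64.2] [366.9  89.4]
  n 25 sd 0.2 med -0.61 [474.7  63.4] [477.1  88.6]
tip [706.02  54.44  91.05]
  n 25 sd 0.29 med 0.4 [362.4  64.1] [367.1  89.4]
  n 25 sd 0.21 med 0.39 [474.6  63.3] [477.2  88.6]
tip [706.03  54.45  90.98]
307 24
417 23
```

View pics/GH.png

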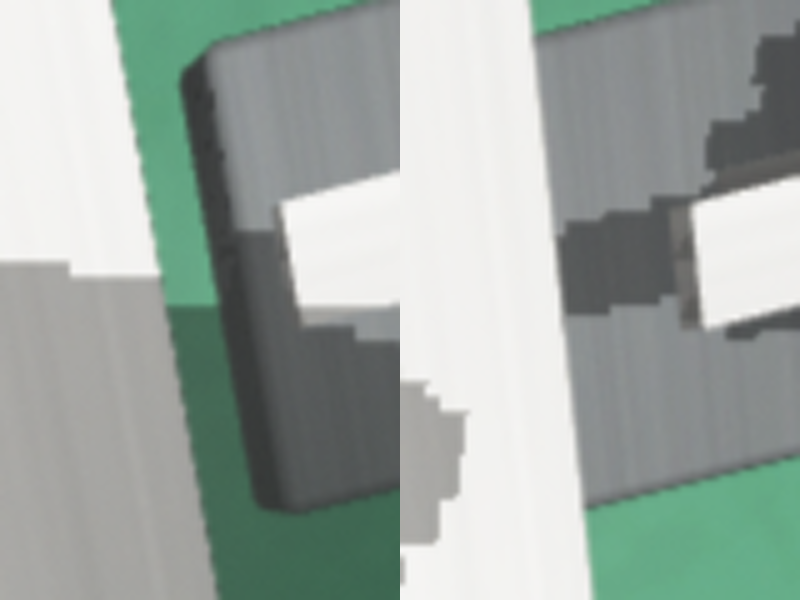

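```bash
python3 - <<'E'
from h import *
import pickle
L=lambda n:pickle.load(open(f'v{n}.pkl','rb'))[1]
A,B,C,G,H=map(L,'ABCGH')
for cs in ([C,H],[G,H],[C,G,H],[A,B,C,G,H],[A,H],[B,H]): print('tip',edge_z(cs,[704.3,62.4,90.7],[708.2,46.6,90.7]).round(2))
for cs in ([G,H],): print('deck',edge_z(cs,[682.6,82,87.9],[700.2,6,87.9]).round(2))
E
python3 arc.py 600 708 13.5
```

```text
n 25 sd 0.21 med 0.17 [390.6  63.7] [394.7  89. ]
  n 25 sd 0.21 med 0.09 [474.7  63.3] [477.1  88.6]
tip [706.05  54.45  90.95]
  n 25 sd 0.28 med 0.27 [362.5  64.2] [366.9  89.4]
  n 25 sd 0.21 med 0.09 [474.7  63.3] [477.1  88.6]
tip [705.97  54.43  91.09]
  n 25 sd 0.21 med 0.17 [390.6  63.7] [394.7  89. ]
  n 25 sd 0.28 med 0.27 [362.5  64.2] [366.9  89.4]
  n 25 sd 0.21 med 0.09 [474.7  63.3] [477.1  88.6]
tip [705.99  54.44  91.06]
  n 25 sd 0.24 med 0.11 [378.9 203.9] [382.6 224.8]
  n 25 sd 0.21 med 0.17 [394.5  23.6] [398.4  50.2]
  n 25 sd 0.21 med 0.17 [390.6  63.7] [394.7  89. ]
  n 25 sd 0.28 med 0.27 [362.5  64.2] [366.9  89.4]
  n 25 sd 0.21 med 0.09 [474.7  63.3] [477.1  88.6]
tip [706.07  54.46  90.92]
  n 25 sd 0.24 med 0.11 [378.9 203.9] [382.6 224.8]
  n 25 sd 0.21 med 0.09 [474.7  63.3] [477.1  88.6]
tip [706.15  54.47  90.79]
  n 25 sd 0.21 med 0.17 [394.5  23.6] [398.4  50.2]
  n 25 sd 0.21 med 0.09 [474.7  63.3] [477.1  88.6]
tip [706.1   54.46  90.87]
  n 25 sd 0.27 med -0.63 [330.4  32.5] [351.2 150. ]
  n 25 sd 0.21 med -0.77 [443.2  31.7] [456.  149.2]
deck [691.8   44.09  88.1 ]
[[1, [0, 1.0, -0.62], 0], [1, [0, 2.11, -0.99], 0], [1, [0, 3.29, -1.09], 0], [1, [0, 4.45, -0.91], 0], [1, [0, 5.54, -0.47], 0], [1, [0, 6.49, 0.22], 0], [1, [0, 7.26, 1.1], 0], [1, [0, 7.8, 2.15], 0]]
```

Both edges are clean. The deck measures 88.0 mm and the blade top 91.0 mm, so about 3.0 mm is left, which is roughly 108° more.

Request:
{"fn": "apply_moves", "kwargs": {"series": [[0,[0,-5,-4],0],[0,[0,-10.6,-8.15],0],[0,[0,-10.6,-8.15],0],[0,[0,-10.6,-8.15],0],[0,[3,-10.6,-8.15],0],[0,[6.7,-10.6,-8.15],0],[0,[6.7,-10.6,-8.15],0],[0,[6.7,-10.6,-8.15],0],[1,[6.7,-10.6,-8.15],0],[1,[6.7,-10.6,-8.15],0],[1,[6.7,-10.6,-8.15],0],[1,[6.7,-10.6,-8.15],0]]}}

```text
t: 26.42
eef_pos: [458.4, 46.4, 278.0]
tcp_rot: [1.792, 1.57, 0.223]
ft_force: [-0.5, 1.0, 3.6]
opening: 0.206
```

Request:
{"fn": "apply_moves", "kwargs": {"series": [[1,[0,1.0,-0.62],0],[1,[0,2.11,-0.99],0],[1,[0,3.29,-1.09],0],[1,[0,4.45,-0.91],0],[1,[0,5.54,-0.47],0],[1,[0,6.49,0.22],0],[1,[0,7.26,1.1],0],[1,[0,7.8,2.15],0],[1,[0,7.8,2.15],0]]}}

```text
t: 27.55
eef_pos: [537.5, 24.9, 278.4]
tcp_rot: [1.733, 1.568, 0.164]
ft_force: [3.1, 2.4, 6.6]
opening: 0.204
```

Request:
{"fn": "apply_moves", "kwargs": {"series": [[0.3,[0,0,0],0],[0.3,[0,0,0],0],[0.3,[0,0,0],0],[0.3,[-3,0,0],0],[0.3,[-6.7,0,0],0],[0.3,[-6.7,4,2],0],[0.3,[-6.7,10.15,6],0],[0.3,[-6.7,10.15,6],0],[0.3,[-6.7,10.15,6],0],[0.3,[-6.7,10.15,6],0]]}}

```text
t: 28.8
eef_pos: [637.3, -34.1, 344.6]
tcp_rot: [-1.904, 1.57, 2.811]
ft_force: [0.0, 0.5, 0.6]
opening: 0.352
```

Run:
```python
from h import *
import pickle
s=monitor.state(); c=cam('wrist'); pickle.dump((s,c),open('vI.pkl','wb')); print(s['eef_pos'],s['t'],s['opening'],np.abs(s['qvel']).max())
```

```text
[637.2648838  -34.13048955 344.61533433] 28.8 0.35170457754050427 0.006652898140558789
```

Request:
{"fn": "apply_moves", "kwargs": {"series": [[0.3,[0,-4,0],0],[0.3,[0,-7.5,0],0],[0.3,[0,-7.5,0],0],[0.3,[0,-7.5,0],0],[0.3,[0,-7.5,0],0]]}}

```text
t: 29.48
eef_pos: [563.7, -34.8, 344.7]
tcp_rot: [1.566, 1.57, -0.003]
ft_force: [0.3, -0.2, -0.7]
opening: 0.35
```

Run:
```python
from h import *
import pickle
s=monitor.state(); J=cam('wrist'); pickle.dump((s,J),open('vJ.pkl','wb')); print(s['eef_pos'],s['t'],np.abs(s['qvel']).max())
I=pickle.load(open('vI.pkl','rb'))[1]
print('deck',edge_z([I,J],[682.6,82,91],[700.2,6,91]).round(2))
print('tip',edge_z([I,J],[704.3,62.4,91],[708.2,46.6,91]).round(2))
```

```text
[563.69638504 -34.82680173 344.7397281 ] 29.475 0.005138557871646887
  n 25 sd 0.26 med -0.74 [334.5  31.5] [355.2 150.8]
  n 25 sd 0.22 med -0.71 [448.8  30.5] [461.3 149.9]
deck [691.91  44.12  90.99]
  n 25 sd 0.23 med 0.36 [365.5  64.3] [369.9  89.6]
  n 25 sd 0.22 med 0.41 [477.6  63.3] [480.1  88.6]
tip [706.1   54.46  90.83]
```

Request:
{"fn": "apply_moves", "kwargs": {"series": [[0.3,[-6,0,0],0],[0.3,[-10,-3,-5],0],[0.3,[-10,-3,-15],0],[0.3,[-10,-3,-20],0],[0.3,[-10,-3,-20],0],[0.3,[-10,-3,-20],0],[0.3,[-10,-3,-20],0]]}}

```text
t: 30.4
eef_pos: [532.9, 164.6, 444.5]
tcp_rot: [-1.137, 1.57, -2.705]
ft_force: [0.1, 0.5, 0.5]
opening: 0.348
```

Run:
```python
from h import *
S=cam('scene'); print(monitor.state()['eef_pos'],monitor.state()['t'])
i=S['image'][150:280,215:345,::-1]; f=cv2.resize(i,(600,600),interpolation=cv2.INTER_CUBIC)
# predicted underside/top of crank bar and grip top when seated
for p,col in [([489.6,7.9,83],(0,0,255)),([489.6,7.9,92],(255,0,0)),([536.9,24.2,120],(0,255,255))]:
    u=(proj(S,p)-[215,150]+.5)*600/130; cv2.circle(f,tuple(int(x) for x in u),4,col,1)
cv2.imwrite('pics/fin.png',f)
```

```text
[532.97842127 164.18380539 444.53276832] 30.45
```

View pics/fin.png

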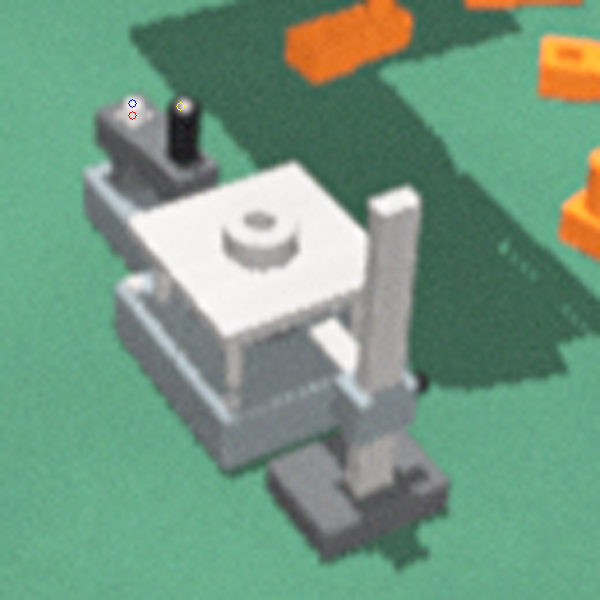

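The final picture shows the crank down on the shaft, with the seated predictions landing on the shaft end and grip top. The bush is standing on the platform. As a cross-check against this view, I'll project the measured blade and deck corners into it.

Run:
```python
from h import *
S=cam('scene')
for n,p in [('tipL',[704.3,62.4]),('tipR',[708.2,46.6]),('deck+x+y',[675,111]),('deck+x-y',[700.5,4])]:
    for z in (86,91,96): print(n,z,((proj(S,p+[z])-[215,150]+.5)*600/130).round())
```

```text
tipL 86 [333. 327.]
tipL 91 [334. 320.]
tipL 96 [334. 313.]
tipR 86 [307. 337.]
tipR 91 [307. 330.]
tipR 96 [308. 323.]
deck+x+y 86 [401. 277.]
deck+x+y 91 [401. 270.]
deck+x+y 96 [402. 263.]
deck+x-y 86 [224. 341.]
deck+x-y 91 [225. 334.]
deck+x-y 96 [225. 327.]
```

```bash
python3 -c "
from cell import job; print(job.job_done())"
```

```text
the job is handed in; nothing more can be done
None
```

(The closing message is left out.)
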